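Rock the angle gauge on the tester stud to the yellow mark and hold it

ROBOT

A 7-joint arm with a two-finger parallel gripper is mounted at the origin on a cart in front of the work surface, level with it; the furniture and walls round the work are solid. World frame = base frame: x ahead of the robot, y to its left, z up, the work surface at z = 0. Lengths are in m, angles in rad, forces in N, time in s.
With the tool pointing down it reaches from about 0.425 to 0.925 m from the base axis. Payload 6.8 kg.
Tool frame: the origin (TCP) lies between the finger pads; the fingertips stand 14 mm ahead of it and the grasp point (between the pads) lies 5 mm behind it; z points along the fingers, y is the line along which they close (so a half turn about z gives the same grasp; the last joint's range is limited). The gripper opens to 85 mm and grips with 20 to 120 N. Pads are 22 mm wide; open, the fingers measure 114 mm over their backs; the gripper's body (76 mm by 85 mm) begins 54 mm behind the grasp point. The pads swing forward as they close: fully open they stand 13 mm farther back than shut.
Start: joints at [1.238, 0.477, 0.022, 1.555, -0.011, 1.109, -0.083], TCP at [0.15, -0.658, 0.245] pointing down, gripper open.
Joint ranges: [-2.96, 2.96], [-0.34, 2.1], [-1.41, 1.46], [0.24, 2.44], [-1.37, 4.51], [0.17, 1.92], [-2.96, 2.96]. Speed limits (rad/s): [2.39, 2.39, 3.14, 3.14, 3.14, 3.14, 3.14].

INTERFACE

Orientations are given as a rotation vector (axis times angle).
In Python, from bench import r, eyes, ticket gives the robot as it stands. The module is installed in compiled form; this text tells all that it offers.
- The arm moves only by the tool arm_command, never from a script. Its argument "plan" is text: rows parted by semicolons, each of 4 numbers parted by spaces: the shift along the tool's x, y, z in m, then the turn about the tool's z in degrees. In form: tx ty tz yaw; .... A call has 1 to 20 rows; each row shifts and turns the commanded pose from where the row before left it, along the tool's axes as they then stand; what a row does not reach is not made up. A row lasts 1/8 s, in which the tool goes at most 62.5 mm and 10.7 degrees, less where a joint would pass 70% of its speed; a pose out of reach is approached as far as the arm can. A call is refused whole if a number of a shift passes 0.0625 or a number of a turn 10.7, either way. A call with a gripper value outside its range is refused whole. "hand" is the closure, from -1 (fully open) to 1 (shut), set as the call begins (left out, the last holds). The fingers move at their own pace and stop on an object; "grip_force" is the grip in N (left out, the last holds). Time passes only in rows, so rows that do not move let the fingers close. It gives the time, the measured TCP pose, the force, the opening and the grip force at its end, in the units of the state.
- r.get_obs(): the state, without advancing time (a new reading comes with each control period).
- eyes.grab_frame(name): name is "scene" or "top"; returns (picture, depth): 420x560x3 uint8, red, green, blue; 420x560 float32, m along the optical axis (not along the pixel's ray), 0 where there is no reading.
- eyes.calibration(name): a dict with "fov_y" (degrees; the focal length in pixels is half the picture's height over the tangent of half this angle, whatever the lens; pixels are square), "cx", "cy" (the principal point, pixels), "origin" and "attitude" of the camera in the world. Camera axes: x right, y up, looking along -z (the intrinsics and any distortion apply to the point x, -y, -z); pixel columns grow to the right and rows downward; lengths in m; the calibration is good to about 2 mm. A picture is of the moment at which its call begins. calibration takes no time and is no camera call.
- ticket.hand_in(): hands the job in; it is judged then, once.
The state is a dict: "clock": time; "joints": joint angles; "qvel": joint speeds; "tau": joint torques, N m; "tcp_pos": TCP position; "orientation": TCP orientation; "contact_force": force on the tool from outside, world axes, zero at the start; "moment": the same for the moment, N m; "grip_width": finger opening in m; "gripper_force": force on a finger pad.
Only numpy, scipy, OpenCV 4.12 (cv2) and the standard library are available. Lean on these libraries where they do the work, as an engineer would, in place of code of your own. Each camera call takes 0.05 s, during which the arm holds its last target. There are 200 camera calls.

TASK

Turn the tester's selector knob to the yellow dot and let go of it. Then take the angle gauge by its grip tab and stand it level on the tester's sprung round-topped stud, the pointer resting on the black centre mark for a moment. Rock it on the stud, pressing gently, until the pointer settles on the yellow mark, and finish while still holding it there, its foot's middle on the stud; leave the small things around undisturbed.

Things in the scene. Friction and masses are not known exactly. Their poses are not given: they have to be found in the camera images.
- tester: fixed grey casing, 84 mm in x, 172 mm in y, top plate 32 mm above the worktop; origin under its centre, z up. Front (towards the robot) is -x, left is +y. The selector knob stands 45 mm left of the middle (+y) on a raised round dial 72 mm across, top 52 mm above the worktop; the stud 45 mm right (-y).
- knob_grip (a point): point on the selector knob's upright axis at gripping height, 27 mm above its raised dial, 79 mm above the worktop. Black bar 42 mm long, 12 mm wide, free from 6 to 37 mm above the dial, on a disc 41 mm across; a white line marks its pointing half. The point's x axis runs along the bar to the pointing end and turns with it, z up.
- selector (a joint): knob angle, rad, growing clockwise seen from above, limits -0.05 to 1.85. Sprung detents at 0 (black dot, far left), 0.6 (blue), 1.2 (yellow), 1.8 (red) pull it in when let go; dots on a the raised dial round it. The bar points 0.9 minus this angle anticlockwise from the tester's x axis. Under 0.15 N m turns it. Starts near 0 or 0.6.
- stud: wooden sprung stud; origin at the top of its round crown, 72 mm above the worktop when free; axes as the tester's. The crown is a half-round ridge, radius 12 mm, 30 mm long along x. It sinks up to 12 mm under load (450 N/m, 5.4 N fully down; 4 to 8 mm is good). A collar round it, 34 mm across, ends 40 mm above the worktop. The gauge cannot balance on it.
- gauge_grip (a point): centre of the grip tab of the loose gauge (0.24 kg): 22 mm wide in y, 18 mm in x, free from 80 to 118 mm above the underside; this point is 97 mm up and 2 mm behind (+x) the foot's middle. Below it a dial disc, 68 mm across, 16 mm thick, axis along x, centre 46 mm up. Gauge axes: the face looks to -x, y left seen from the front, z up. It rocks about x; grip it across y.
- gauge_foot (a point): middle of the flat underside of the gauge's foot (36 mm in x, 74 mm in y, 8 mm thick); axes as gauge_grip.
- gauge: the angle gauge as a whole; origin and axes the same as gauge_foot.
- pointer (a joint): angle of the gauge's freely swinging weighted red pointer, rad; 0 at the black centre mark. Its tip seeks straight up and settles in about 1 s. Grows as the gauge leans left seen from the front (top moving to the gauge's +y), and equals that lean: a 0.3 rad lean brings the tip to the middle of the yellow mark right of centre (0.23 to 0.37). Blue mark at -0.3, red at 0.6.
- watch: bystander, to be left alone: a silver pocket watch lying flat, 64x46x12 mm; origin under its centre
- wheel: bystander, to be left alone: a brass gear wheel lying flat, 34 mm across, 11 mm high with its hub; origin under its centre
- loupe: bystander, to be left alone: a black eye loupe standing upright, 36 mm across, 31 mm high; origin under its centre
- holder: bystander, to be left alone: a round movement holder, 53 mm across, 27 mm high; origin under its centre
- tin: bystander, to be left alone: a round light grey tin, 36 mm across, 19 mm high; origin under its centre
- dish: bystander, to be left alone: a round brass dish, 45 mm across, 8 mm high; origin under its centre

How it is judged:
On the way, in this order (a step that is already met when the one before it is completed fails the run):
1. the selector clicked to the yellow dot and let go, before the gauge stands on the stud (value of joint selector between 1.05 and 1.35 rad and contact force between tester and the fingers below 0.3 N), for 0.2 s.
2. the held gauge stands level on the stud, pointer on the black centre mark (contact force between gauge and stud above 0.5 N and contact force between gauge and the fingers above 2 N and x of gauge_foot in the frame of stud between -0.018 and 0.018 m and y of gauge_foot in the frame of stud between -0.022 and 0.022 m and height (world z) of gauge_foot above 0.052 m and angle between gauge's own x axis and vertical between 1.421 and 1.721 rad and value of joint selector between 1.05 and 1.35 rad and value of joint pointer between -0.12 and 0.12 rad), for 0.2 s.
At the end, for the whole second after the job is handed in: Selector within 0.15 rad of 1.2; gauge gripped (over 2 N), bearing on the stud (over 0.5 N), foot middle within 18 mm (x) and 22 mm (y) of the stud and over 52 mm up, not leaning fore or aft over 0.15 rad; pointer at 0.3 +-0.08 rad, under 0.3 rad/s; gauge under 20 mm/s (contact force between gauge and stud above 0.5 N and contact force between gauge and the fingers above 2 N and x of gauge_foot in the frame of stud between -0.018 and 0.018 m and y of gauge_foot in the frame of stud between -0.022 and 0.022 m and height (world z) of gauge_foot above 0.052 m and angle between gauge's own x axis and vertical between 1.421 and 1.721 rad and value of joint selector between 1.05 and 1.35 rad and value of joint pointer between 0.22 and 0.38 rad and velocity of joint pointer between -0.3 and 0.3 rad/s and linear speed of gauge below 0.02 m/s); the arm keeps its last pose, push and grip.
It fails at once if the gauge is pressed on the stud with more than 25 N (contact force between gauge and stud above 25 N).
It fails at once if a small bystander is moved more than 30 mm (distance of any of watch, wheel, loupe, holder, tin, dish from where it was at the start of the episode above 0.03 m).
It also fails if it takes over 58 s, if anything falls off the work surface, if the arm or the gripper's body presses on something with over 40 N, if the wrist force passes 120 N, or if a joint passes its speed limit or range.

## Working session

There is one attempt and no reset: what is moved stays moved. The work goes in short steps, Python scripts to look and compute and a tool call to move; the robot and the scene stay as the last step left them, time stands still between calls to the robot, and variables do not carry over. Pictures are saved under pics/ and viewed, at most 10 in all, crops included, and the job is handed in when it is done.

Besides the shell and the picture viewer there is one more tool, called as name(argument=value, ...) on one line, values as JSON. arm_command: Moves the arm, as the interface text tells. Its arguments: {"type":"object","properties":{"plan":{"type":"string"},"hand":{"type":"number"},"grip_force":{"type":"number"}},"required":["plan"]}

```bash
mkdir -p pics
cat > h.py <<'E'
import numpy as np,cv2
from scipy.spatial.transform import Rotation as R
from bench import r,eyes,ticket
def att(a):
    a=np.array(a,float)
    return a if a.shape==(3,3) else R.from_rotvec(a).as_matrix()
def cloud(name):
    im,d=eyes.grab_frame(name); c=eyes.calibration(name)
    f=210/np.tan(np.radians(c['fov_y'])/2)
    v,u=np.mgrid[0:420,0:560].astype(float)
    P=np.stack([(u-c['cx'])/f*d,-(v-c['cy'])/f*d,-d],-1)
    W=P@att(c['attitude']).T+np.array(c['origin']); W[d==0]=np.nan
    return im,W
E
python3 - <<'E'
from h import *
print(r.get_obs())
for n in('scene','top'):
    print(eyes.calibration(n)); im,W=cloud(n); np.savez(n+'0',im=im,W=W)
    cv2.imwrite(f'pics/{n}0.png',cv2.cvtColor(cv2.resize(im,(800,600)),cv2.COLOR_RGB2BGR))
E
```

```text
{'clock': 0.0, 'joints': array([ 1.23787148,  0.47781556,  0.02235331,  1.55645256, -0.01150829,
        1.10930199, -0.08309644]), 'qvel': array([ 1.00581959e-03,  3.94773252e-04,  3.86453888e-04, -1.83738907e-05,
       -2.11525434e-04, -5.46688775e-04,  5.84045208e-04]), 'tau': array([ 6.92622743e-04, -5.96452117e+01,  1.60786740e+00, -2.81192029e+01,
        1.23925356e-02,  9.30491136e-03,  9.73416803e-06]), 'tcp_pos': array([ 0.15033584, -0.65746198,  0.24431512]), 'orientation': array([-3.11995683e+00, -3.52221554e-01,  5.38421345e-04]), 'contact_force': array([-0.52102504, -0.64082383,  0.39118904]), 'moment': array([ 0.01273032,  0.13851682, -0.0309727 ]), 'gripper_force': 0.0, 'grip_width': 0.08554563730273515}
{'fov_y': 52.5293676626507, 'cx': 286.23777623422967, 'cy': 201.68764654259584, 'origin': array([-0.12524543,  0.24518226,  0.63189632]), 'attitude': array([ 0.5820541 , -0.94370381, -1.82210671])}
{'fov_y': 52.72158574781022, 'cx': 276.99252026215083, 'cy': 209.50261838094815, 'origin': array([ 0.34282849, -0.07138531,  0.9598862 ]), 'attitude': array([ 0.13194214, -0.16949743, -1.58725611])}
```

View pics/scene0.png

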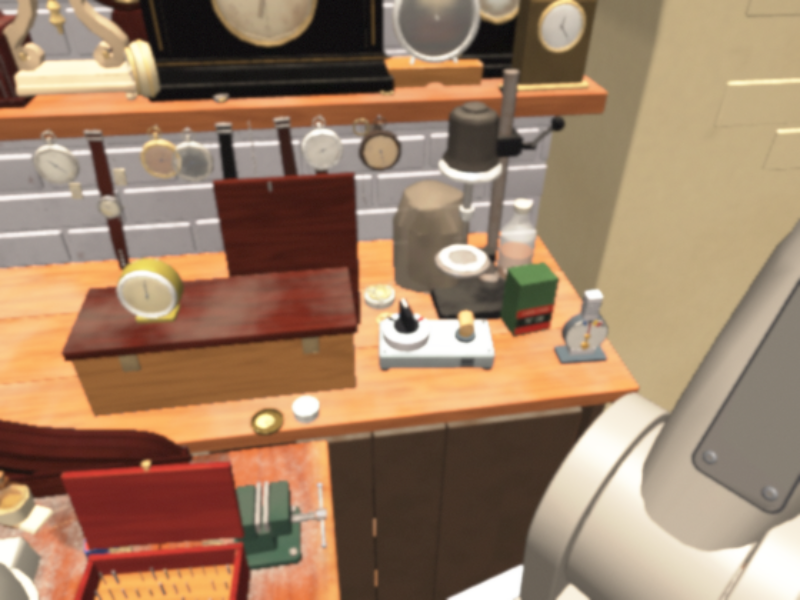

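View pics/top0.png

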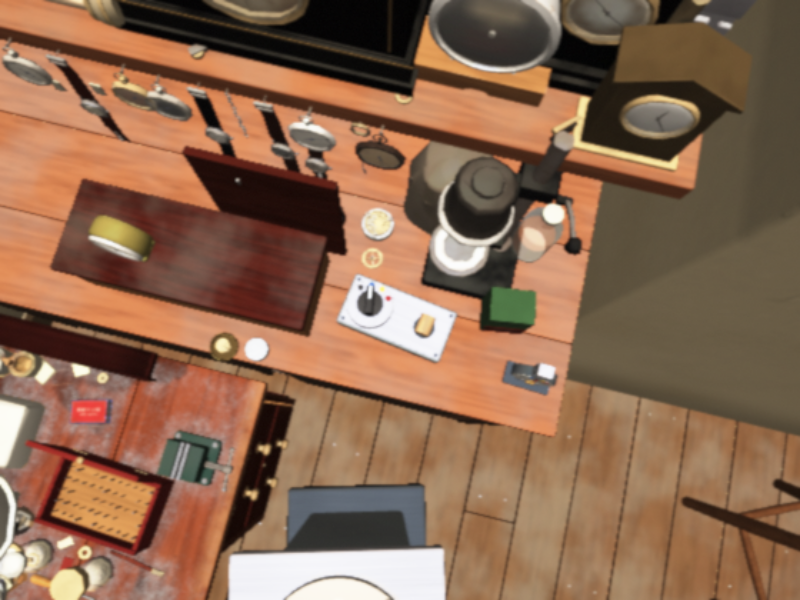

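Scene: the tester is at (437,342) and the gauge at (583,325). Top (800-px scale): the knob is at (370,302), the stud at (425,325), and the gauge at (530,375) with its tab at (546,371).

Run:
```python
import numpy as np,cv2
t=[]
for n,(a,b,c,d) in {'top':(170,300,220,410),'scene':(180,270,250,440)}.items():
    z=np.load(n+'0.npz'); im=z['im'][a:b,c:d]; W=z['W'][a:b,c:d]
    cv2.imwrite(f'pics/{n}_c.png',cv2.cvtColor(cv2.resize(im,None,fx=4.2,fy=4.2,interpolation=cv2.INTER_CUBIC),cv2.COLOR_RGB2BGR))
    X,Y,Z=np.moveaxis(W,-1,0)
    def cl(lo,hi,name):
        m=((Z>lo)&(Z<hi)).astype(np.uint8)
        k,l,s,_=cv2.connectedComponentsWithStats(m)
        for i in range(1,k):
            if s[i,4]>8:
                p=W[l==i]; (cx,cy),(w,h),an=cv2.minAreaRect((p[:,:2]*1000).astype(np.float32))
                print(n,name,s[i,:5]+[c,a,0,0,0],p.mean(0).round(4),'rect',round(cx,1),round(cy,1),round(w,1),round(h,1),round(an,1))
    cl(.026,.038,'plate'); cl(.046,.056,'dial'); cl(.063,.076,'stud'); cl(.078,.095,'knob');cl(.104,.125,'tab');cl(.003,.012,'foot')
```

```text
top plate [358 170  22  11  41] [ 0.5938 -0.301   0.0322] rect 595.2 -303.3 49.7 12.7 63.0
top plate [228 172  14   4  22] [ 0.6067 -0.0033  0.0323] rect 606.9 -1.5 29.8 3.7 82.4
top plate [224 190   3  10  10] [0.5591 0.0202 0.0314] rect 559.2 20.2 0.8 19.3 74.8
top plate [ 235  192   84   62 1794] [ 0.4857 -0.1101  0.0318] rect 495.4 -95.0 172.0 84.1 66.6
top plate [337 214   1   9   9] [ 0.5007 -0.2292  0.0309] rect 500.6 -229.2 0.3 19.6 83.9
top plate [336 224  14   8  19] [ 0.476  -0.238   0.0325] rect 474.8 -239.3 31.3 9.4 61.5
top plate [351 230   9   2   9] [ 0.4706 -0.2676  0.0323] rect 470.8 -266.5 17.7 0.9 84.2
top plate [366 265   7   4  13] [ 0.3914 -0.2929  0.0312] rect 391.4 -293.5 13.6 4.1 62.7
top dial [229 170  12   3  14] [ 0.6077 -0.0031  0.0517] rect 607.4 -3.1 25.0 2.4 78.2
top dial [361 170  11   9  20] [ 0.5954 -0.2953  0.0506] rect 595.3 -295.7 28.5 3.1 49.1
top dial [225 178   4  12  12] [0.5795 0.0146 0.0504] rect 579.2 14.8 1.0 25.2 74.9
top dial [242 197  33  32 551] [ 0.5111 -0.054   0.0516] rect 513.3 -53.7 69.9 70.1 89.2
top dial [339 206   1  10  10] 
[... 5520 characters left out ...]
] [ 0.5766 -0.4225  0.0076] rect 579.0 -423.1 3.6 110.4 74.4
scene foot [276 194  45  30 156] [ 0.6131 -0.143   0.0078] rect 621.4 -145.1 151.7 36.5 13.3
scene foot [255 206  22  10  63] [ 0.636  -0.0634  0.0081] rect 641.1 -63.2 51.9 26.6 61.8
scene foot [421 207  19   5  54] [ 0.4834 -0.4386  0.0076] rect 484.2 -439.0 49.2 6.9 77.0
scene foot [331 217  55  18 177] [ 0.5066 -0.2349  0.0075] rect 501.4 -236.8 125.2 45.8 44.2
scene foot [250 223   3   4  11] [ 0.6045 -0.0131  0.0084] rect 604.2 -12.8 4.7 5.2 68.2
scene foot [388 241  37  13 280] [ 0.3952 -0.2945  0.0063] rect 399.1 -300.2 74.7 37.7 69.8
scene foot [266 254  80   4 217] [ 0.4588 -0.0814  0.0077] rect 459.0 -81.6 168.9 6.3 67.0
```

View pics/top_c.png

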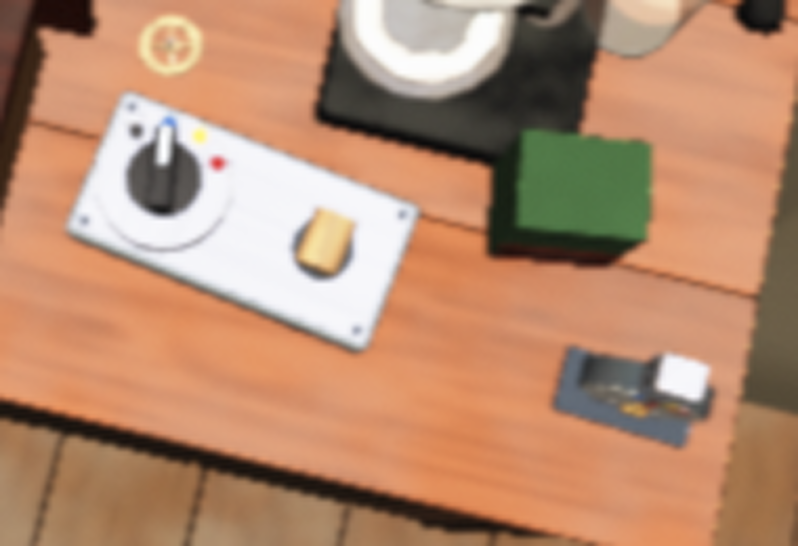

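The detections match the given sizes:

| Item | Position (mm) | Orientation |
|---|---|---|
| Tester | (495, -95.5) | yaw -23.2° |
| Knob | (513, -54) | bar at -6°, on blue (0.6) |
| Stud | (477.5, -136.8) | as tester |
| Gauge foot | (399, -299) | yaw -20° |

I'll go above the knob first.

arm_command(plan="0.0407 -0.0423 0 0;0.0407 -0.0423 0 0;0.0407 -0.0423 0 0;0.0407 -0.0423 0 0;0.0407 -0.0423 0 0;0.0407 -0.0423 0 0;0.0407 -0.0423 0 0;0.0407 -0.0423 0 0;0.0407 -0.0423 0 0;0.0407 -0.0423 0 0;0.0407 -0.0423 0 0;0.0407 -0.0423 0 0;0 0 0.03 9.5;0 0 0.03 9.5;0 0 0 0", hand=0.1, grip_force=30)

```text
clock: 1.98
tcp_pos: [0.5115, -0.0542, 0.1832]
orientation: [3.137, -0.165, -0.008]
contact_force: [-0.1, -0.2, -0.3]
grip_width: 0.0384
gripper_force: 0.0
```

```bash
cat >> h.py <<'E'
def go(x,y,z,ang=None):
    "remaining shift in tool axes to world point, and yaw to bring tool x to ang (deg)"
    o=r.get_obs(); M=R.from_rotvec(o['orientation']).as_matrix()
    a=np.degrees(np.arctan2(M[1,0],M[0,0]))
    print('t',round(o['clock'],2),'tcp',o['tcp_pos'].round(4),'ang',a.round(2),'tilt z',M[:,2].round(3),'F',o['contact_force'].round(2),'w',round(o['grip_width'],4),'gf',round(o['gripper_force'],1))
    print('shift',(M.T@(np.array([x,y,z])-o['tcp_pos'])).round(4), 'yaw',None if ang is None else (a-ang).round(1))
E
python3 - <<'E'
from h import *
go(.513,-.054,.080,-6)
E
```

```text
t 1.98 tcp [ 0.5115 -0.0542  0.1832] ang -6.0 tilt z [-0.005  0.    -1.   ] F [-0.13 -0.2  -0.25] w 0.0384 gf 0.0
shift [ 0.002  -0.0004  0.1032] yaw -0.0
```

arm_command(plan="0.001 0 0.03 0;0.001 0 0.035 0;0 0 0.025 0;0 0 0.013 0;0 0 0 0")

```text
clock: 2.6
tcp_pos: [0.5156, -0.0547, 0.0825]
orientation: [3.137, -0.166, -0.0]
contact_force: [0.2, -0.4, -0.0]
grip_width: 0.0384
gripper_force: 0.0
```

arm_command(plan="0 0 0 0;0 0 0 0;0 0 0 0;0 0 0 0;0 0 0 6;0 0 0 6;0 0 0 6;0 0 0 6;0 0 0 6;0 0 0 5.5;0 0 0 0;0 0 0 0", hand=1)

```text
clock: 4.1
tcp_pos: [0.516, -0.0564, 0.0837]
orientation: [2.935, -1.117, 0.004]
contact_force: [-1.6, -4.8, 6.4]
grip_width: 0.0112
gripper_force: 33.9
```

arm_command(plan="0 0 0 0;0 0 0 0;0 0 0 0;0 0 -0.03 0;0 0 -0.05 0;0 0 -0.06 0;0 0 -0.04 0;0 0 0 0", hand=0.2)

```text
clock: 5.1
tcp_pos: [0.5174, -0.0543, 0.2658]
orientation: [-2.935, 1.115, -0.01]
contact_force: [0.9, -0.1, -1.7]
grip_width: 0.034
gripper_force: 0.0
```

Run:
```python
from h import *
go(.4006,-.299,.20,-20.2)
im,W=cloud('scene'); 
for n in ('top','scene'):
    im,W=cloud(n)
    X,Y,Z=np.moveaxis(W,-1,0)
    m=(Z>.078)&(Z<.095)&(np.hypot(X-.513,Y+.054)<.028)
    p=W[m]
    if len(p)>8: print(n,len(p),cv2.minAreaRect((p[:,:2]*1000).astype(np.float32)))
```

```text
t 5.1 tcp [ 0.5174 -0.0543  0.2658] ang -41.61 tilt z [ 0.007 -0.    -1.   ] F [ 0.86 -0.06 -1.69] w 0.034 gf 0.0
shift [0.0748 0.2609 0.065 ] yaw -21.4
scene 96 ((513.2758178710938, -55.91356658935547), (12.045533180236816, 42.66740417480469), 52.16990661621094)
```

Selector reads about 1.17 (yellow). Next, the gauge.

arm_command(plan="0.0125 0.0435 0.01 0;0.0125 0.0435 0.01 0;0.0125 0.0435 0.01 0;0.0125 0.0435 0.01 0;0.0125 0.0435 0.01 0;0.0125 0.0435 0.015 0;0 0 0 -10.7;0 0 0 -10.7;0 0 0 0", hand=-0.1, grip_force=20)

```text
clock: 6.38
tcp_pos: [0.3972, -0.299, 0.1958]
orientation: [-3.091, 0.554, 0.004]
contact_force: [0.3, -0.1, 0.4]
grip_width: 0.0471
gripper_force: 0.0
```

Run:
```python
from h import *
go(.401,-.2995,.119,-20.2)
```

```text
t 6.38 tcp [ 0.3972 -0.299   0.1958] ang -20.33 tilt z [-0.002  0.002 -1.   ] F [ 0.26 -0.14  0.36] w 0.0471 gf 0.0
shift [ 0.0039 -0.0008  0.0768] yaw -0.1
```

arm_command(plan="0.002 -0.0005 0.025 0;0.002 0 0.025 0;0 0 0.018 0;0 0 0.009 0;0 0 0 0;0 0 0 0")

```text
clock: 7.12
tcp_pos: [0.4024, -0.3006, 0.1208]
orientation: [3.092, -0.553, 0.001]
contact_force: [1.0, -0.1, -0.3]
grip_width: 0.0469
gripper_force: 0.0
```

arm_command(plan="0 0 0 0;0 0 0 0;0 0 0 0;0 0 0 0;0 0 0 0;0 0 0 0", hand=1)

```text
clock: 7.88
tcp_pos: [0.4024, -0.301, 0.1209]
orientation: [3.092, -0.552, 0.002]
contact_force: [-0.5, -0.6, 5.8]
grip_width: 0.0212
gripper_force: 22.1
```

arm_command(plan="0 0 -0.01 0;0 0 -0.02 0;0 0 -0.03 0;0 0 -0.03 0;0 0 0 0;0 0 0 0")

```text
clock: 8.62
tcp_pos: [0.4014, -0.2998, 0.2094]
orientation: [-3.092, 0.551, 0.002]
contact_force: [-0.0, -0.0, -2.7]
grip_width: 0.0218
gripper_force: 21.4
```

Run:
```python
from h import *
go(.476,-.145,.25,-23.2)
for n in('top','scene'):
    im,W=cloud(n); np.savez(n+'1',im=im,W=W)
    if n=='scene': cv2.imwrite(f'pics/{n}1.png',cv2.cvtColor(cv2.resize(im[140:280,330:500],None,fx=4,fy=4),cv2.COLOR_RGB2BGR))
```

```text
t 8.62 tcp [ 0.4014 -0.2998  0.2094] ang -20.21 tilt z [-0.001  0.001 -1.   ] F [-0.   -0.05 -2.72] w 0.0218 gf 21.4
shift [ 0.0165 -0.1711 -0.0406] yaw 3.0
```

View pics/scene1.png

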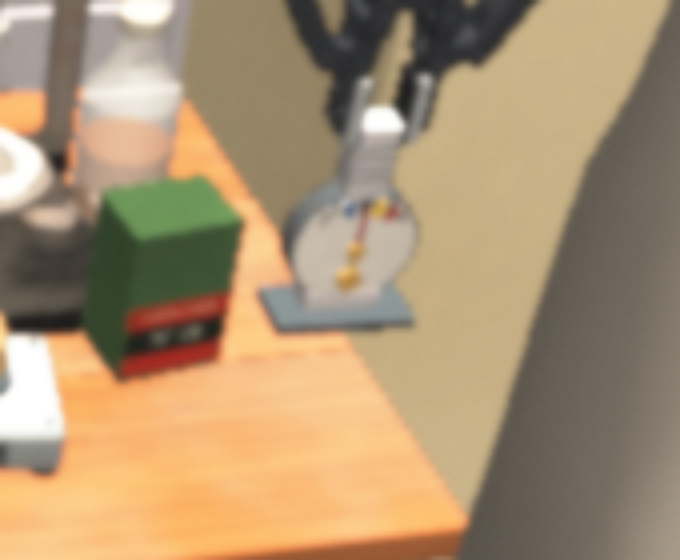

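The gauge hangs level in the fingers with its pointer near the centre mark (crop pixel 365,215). I'll raise it over the green box and carry it to the stud, with the foot offset 10 mm to the right so it keeps clear of the knob disc when it leans.

arm_command(plan="0 0 -0.03 0;0 0 -0.03 0;0 0 -0.02 0;0.002 -0.02 0 0;0.003 -0.03 0 0;0.003 -0.035 0 0;0.003 -0.035 0 0;0.003 -0.03 0 0;0.002 -0.02 0 0;0 0 0 3;0 0 0 0;0 0 0 0")

```text
clock: 10.22
tcp_pos: [0.4754, -0.1467, 0.2896]
orientation: [3.077, -0.632, -0.002]
contact_force: [0.4, 0.2, -2.3]
grip_width: 0.0214
gripper_force: 21.4
```

```bash
cat >> h.py <<'E'
C=np.array([.4952,-.0955]); yx=np.radians(-23.2)
ex=np.array([np.cos(yx),np.sin(yx)]); ey=np.array([-ex[1],ex[0]]); S=C-.045*ey
def gauge(n='top',save=None,box=None):
    "points near stud, in stud frame (y across), returns foot and tab info"
    im,W=cloud(n); d=W[...,:2]-S
    L=np.stack([d@ex,d@ey,W[...,2]],-1)*1000
    if save: cv2.imwrite('pics/'+save,cv2.cvtColor(cv2.resize(im[box[0]:box[1],box[2]:box[3]],None,fx=4,fy=4),cv2.COLOR_RGB2BGR))
    return im,L
E
python3 - <<'E'
from h import *
go(.4755,-.1468,.188,-23.2)
im,L=gauge('scene','scene2.png',(120,270,270,420)); np.savez('s2',im=im,L=L)
im,L=gauge('top'); np.savez('t2',im=im,L=L)
E
```

```text
t 10.22 tcp [ 0.4754 -0.1467  0.2896] ang -23.2 tilt z [-0.001  0.    -1.   ] F [ 0.44  0.21 -2.3 ] w 0.0214 gf 21.4
shift [3.000e-04 1.000e-04 1.016e-01] yaw -0.0
```

View pics/scene2.png

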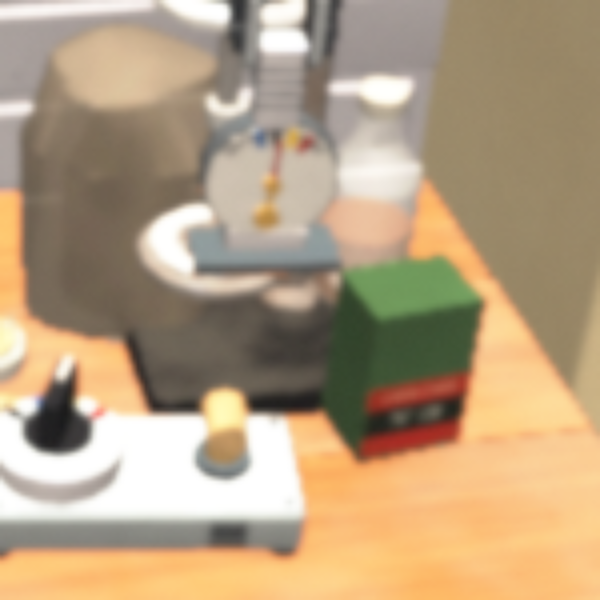

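Run:
```python
import numpy as np
for n in('top0','scene0'):
    W=np.load(n+'.npz')['W']; d=np.hypot(W[...,0]-.4755,W[...,1]+.1468)
    for z in(.1,.15,.2,.25,.3): 
        m=(W[...,2]>z); print(n,z,np.nanmin(d[m]).round(3))
```

```text
top0 0.1 0.075
top0 0.15 0.075
top0 0.2 0.075
top0 0.25 0.075
top0 0.3 0.085
scene0 0.1 0.076
scene0 0.15 0.076
scene0 0.2 0.076
scene0 0.25 0.076
scene0 0.3 0.086
```

arm_command(plan="0 0 0.03 0;0 0 0.03 0;0 0 0.02 0;0 0 0.012 0;0 0 0 0;0 0 0 0")

```text
clock: 11.08
tcp_pos: [0.4765, -0.1466, 0.1991]
orientation: [3.077, -0.632, 0.002]
contact_force: [0.0, -0.5, -2.3]
grip_width: 0.0213
gripper_force: 21.4
```

arm_command(plan="0 0 0.004 0;0 0 0.004 0;0 0 0.004 0;0 0 0 0;0 0 0 0;0 0 0 0;0 0 0 0;0 0 0 0;0 0 0 0;0 0 0 0;0 0 0 0;0 0 0 0")

```text
clock: 12.58
tcp_pos: [0.4759, -0.1464, 0.1863]
orientation: [-3.077, 0.632, -0.0]
contact_force: [0.5, -0.5, -0.6]
grip_width: 0.0215
gripper_force: 21.6
```

Run:
```python
from h import *
go(.4755,-.1468,.188,-23.2)
for n in('scene','top'):
    im,L=gauge(n,n+'3.png',(120,270,270,420) if n=='scene' else (170,290,230,380)); np.savez(n+'3',im=im,L=L)
    m=(im[...,2].astype(int)>im[...,0])&(abs(L[...,0])<30)&(abs(L[...,1])<60)&(L[...,2]>55)&(L[...,2]<90)
    p=L[m]; 
    if len(p)>20:
        c=np.median(p,0); A=np.c_[p[:,0],p[:,1],np.ones(len(p))]; k=np.linalg.lstsq(A,p[:,2],rcond=None)[0]
        print(n,len(p),'y',p[:,1].min(),p[:,1].max(),'z',p[:,2].min(),p[:,2].max(),'slope',k)
```

```text
t 12.57 tcp [ 0.4759 -0.1464  0.1863] ang -23.22 tilt z [ 0.  0. -1.] F [ 0.5  -0.48 -0.64] w 0.0215 gf 21.6
shift [-0.0002  0.0005 -0.0017] yaw -0.0
scene 215 y -46.02057162980934 26.226386514158058 z 66.86133770808745 73.79035719108862 slope [ 1.43395263e-02 -4.26348634e-03  7.13825473e+01]
top 54 y 11.057986489335443 28.425729022937578 z 65.76676736695653 76.4665387120207 slope [-2.84342158e-02  4.35740363e-02  7.13161482e+01]
```

View pics/scene3.png

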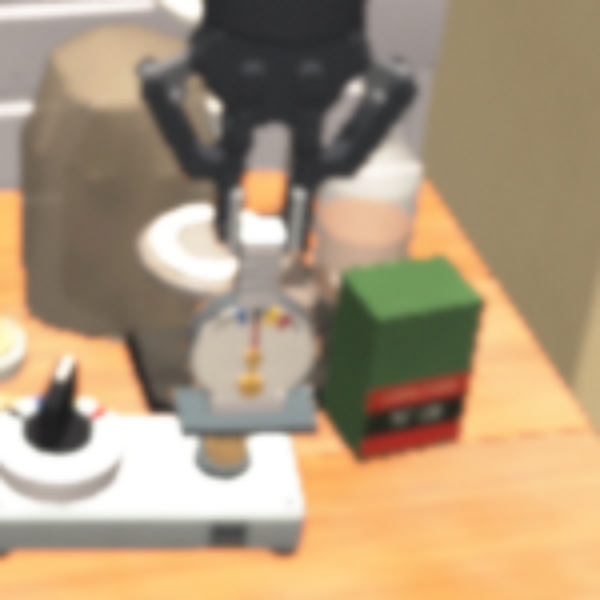

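The gauge stands level on the stud with the pointer on the black mark (crop 255,320). The tool can't tilt, so I'll loosen the fingers slightly and rock the gauge on the stud by moving the tab to the left.

arm_command(plan="0 -0.003 0 0;0 -0.004 0 0;0 -0.004 0 0;0 -0.005 0 0;0 -0.005 0 0;0 0 0 0;0 0 0 0;0 0 0 0", hand=0.38)

```text
clock: 13.68
tcp_pos: [0.484, -0.1273, 0.1863]
orientation: [3.077, -0.633, -0.0]
contact_force: [-0.0, 1.3, -0.5]
grip_width: 0.0264
gripper_force: 0.0
```

```bash
cat >> h.py <<'E'
def foot(tag,box=(120,270,270,420)):
    im,L=gauge('scene',f'scene{tag}.png',box)
    m=(im[...,2].astype(int)>im[...,0])&(abs(L[...,0])<30)&(L[...,1]>-65)&(L[...,1]<45)&(L[...,2]>45)&(L[...,2]<100)
    # white/grey gauge body excluded by colour; foot = bluish
    m&=(im[...,2].astype(int)-im[...,0]>8)
    p=L[m]; k=np.polyfit(p[:,1],p[:,2],1); rs=p[:,2]-np.polyval(k,p[:,1]); q=p[abs(rs)<5]; k=np.polyfit(q[:,1],q[:,2],1)
    print('foot n',len(q),'lean',-np.arctan(k[0]).round(3),'y',q[:,1].min().round(1),q[:,1].max().round(1),'zmean',q[:,2].mean().round(1),'x',q[:,0].min().round(1),q[:,0].max().round(1))
E
python3 - <<'E'
from h import *
go(.4755,-.1468,.188,-23.2); foot('4')
E
```

```text
t 13.68 tcp [ 0.484  -0.1273  0.1863] ang -23.24 tilt z [-0. -0. -1.] F [-0.04  1.26 -0.52] w 0.0264 gf 0.0
shift [-0.0002  0.0213 -0.0017] yaw -0.0
foot n 114 lean 0.18 y -41.4 24.3 zmean 72.8 x -17.6 12.2
```

View pics/scene4.png

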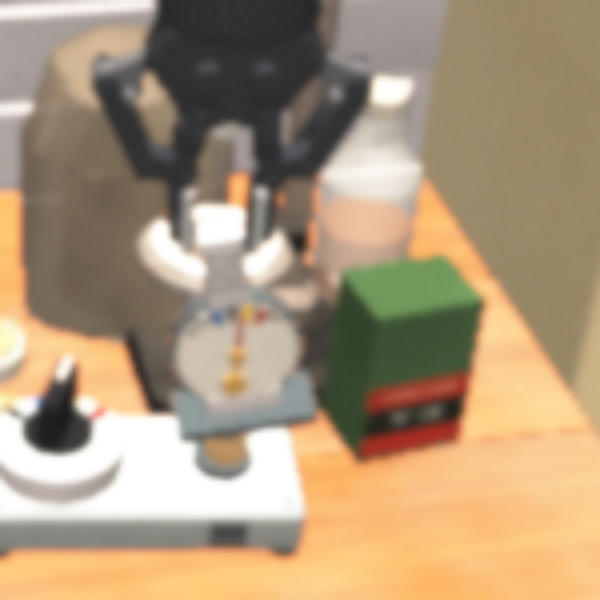

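The lean is 0.18 and the foot has not slid; the pointer tip (crop 243,312) is heading for the yellow mark. I'll continue.

arm_command(plan="0 -0.003 0 0;0 -0.004 0 0;0 -0.003 0 0;0 -0.002 0 0;0 0 0 0;0 0 0 0")

```text
clock: 14.48
tcp_pos: [0.4888, -0.1162, 0.1863]
orientation: [3.077, -0.632, -0.0]
contact_force: [-0.2, -0.9, -0.3]
grip_width: 0.0264
gripper_force: 0.0
```

Run:
```python
from h import *
go(.4755,-.1468,.188,-23.2); foot('5')
```

```text
t 14.47 tcp [ 0.4888 -0.1162  0.1863] ang -23.23 tilt z [-0. -0. -1.] F [-0.24 -0.9  -0.34] w 0.0264 gf 0.0
shift [-0.0002  0.0334 -0.0017] yaw -0.0
foot n 28 lean 0.312 y -38.0 21.6 zmean 78.1 x -15.1 8.7
```

arm_command(plan="0 0 0 0;0 0 0 0;0 0 0 0;0 0 0 0;0 0 0 0;0 0 0 0;0 0 0 0;0 0 0 0;0 0 0 0;0 0 0 0;0 0 0 0;0 0 0 0", hand=1, grip_force=20)

```text
clock: 16.02
tcp_pos: [0.4889, -0.1161, 0.1863]
orientation: [3.077, -0.632, 0.0]
contact_force: [-0.2, -0.8, -0.1]
grip_width: 0.0229
gripper_force: 19.0
```

Run:
```python
from h import *
go(.4755,-.1468,.188,-23.2); foot('6',(150,260,280,390))
```

```text
t 16.02 tcp [ 0.4889 -0.1161  0.1863] ang -23.22 tilt z [ 0. -0. -1.] F [-0.19 -0.82 -0.13] w 0.0229 gf 19.0
shift [-0.0002  0.0335 -0.0017] yaw -0.0
foot n 42 lean 0.299 y -37.5 22.6 zmean 75.1 x -14.2 7.0
```

View pics/scene6.png

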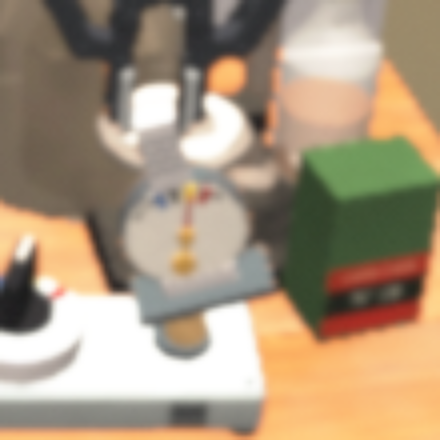

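Run:
```python
from h import *
def fit(im,L,l0):
    e=L[...,2]-(74-np.tan(l0)*(L[...,1]+10))
    m=(abs(e)<8)&(abs(L[...,0])<20)&(L[...,1]>-46)&(L[...,1]<26)&(im.max(-1)<190)&(im[...,2].astype(int)>im[...,0]-5)
    p=L[m]
    for _ in range(6):
        k=np.linalg.lstsq(np.c_[p[:,:2],np.ones(len(p))],p[:,2],rcond=None)[0]
        rs=p[:,2]-np.c_[p[:,:2],np.ones(len(p))]@k; p=p[abs(rs)<max(2*rs.std(),.7)]
    return len(p),np.round([-np.arctan(k[1]),np.arctan(k[0]),k[2]-10*k[1]],3),p[:,1].min().round(1),p[:,1].max().round(1)
z=np.load('scene3.npz'); print('level',fit(z['im'],z['L'],0))
for l in(.25,.3,.35):
    im,L=gauge('scene'); print(fit(im,L,l))
# outline lean: foot front lower edge / tab in image via disc face plane
for nm,(i,l) in {'level':(z['im'],z['L']),'now':(im,L)}.items():
    i=i.astype(int)
    yel=(i[...,0]>170)&(i[...,1]>120)&(i[...,2]<110)&(l[...,2]>80)&(l[...,2]<160)&(abs(l[...,0])<25)&(abs(l[...,1])<60)
    print(nm,np.c_[l[yel][:,1:],np.argwhere(yel)].round(1).tolist())
```

```text
level (195, array([5.0000e-03, 3.0000e-03, 7.1576e+01]), np.float64(-44.6), np.float64(25.8))
(192, array([2.9700e-01, 2.3000e-02, 7.5158e+01]), np.float64(-41.6), np.float64(25.7))
(177, array([2.9000e-01, 1.0000e-03, 7.4744e+01]), np.float64(-41.6), np.float64(25.6))
(188, array([3.0700e-01, 9.0000e-03, 7.5067e+01]), np.float64(-41.8), np.float64(25.6))
level [[-14.8, 134.3, 198.0, 336.0], [-16.3, 136.6, 198.0, 337.0], [-18.9, 134.3, 198.0, 338.0], [-14.9, 132.4, 199.0, 336.0], [-16.3, 134.9, 199.0, 337.0], [-18.5, 133.9, 199.0, 338.0], [-21.0, 132.5, 199.0, 339.0], [-23.1, 132.1, 199.0, 340.0], [-17.0, 130.3, 200.0, 337.0], [-18.7, 131.8, 200.0, 338.0], [-21.2, 129.9, 200.0, 339.0], [-9.9, 112.8, 208.0, 333.0], [-8.0, 110.2, 209.0, 332.0], [-9.8, 111.2, 209.0, 333.0], [-12.3, 109.5, 209.0, 334.0], [-8.0, 108.8, 210.0, 332.0], [-10.5, 106.6, 210.0, 333.0], [-12.3, 107.8, 210.0, 334.0], [-10.3, 106.0, 211.0, 333.0], [-9.1, 97.2, 214.0, 332.0], [-10.7, 99.1, 214.0, 333.0], [-6.8, 96.4, 215.0, 331.0], [-8.9, 96.1, 215.0, 332.0], [-11.0, 96.3, 215.0, 333.0], [-13.3, 95.2, 215.0, 334.0]
[... 361 characters left out ...]
, 333.0]]
now [[3.8, 137.3, 197.0, 327.0], [5.9, 135.9, 198.0, 326.0], [3.8, 135.7, 198.0, 327.0], [1.4, 134.0, 198.0, 328.0], [3.9, 134.5, 199.0, 327.0], [4.9, 114.5, 208.0, 326.0], [2.7, 114.1, 208.0, 327.0], [6.6, 111.4, 209.0, 325.0], [4.4, 110.5, 209.0, 326.0], [2.3, 110.5, 209.0, 327.0], [4.3, 108.7, 210.0, 326.0], [5.7, 98.3, 214.0, 325.0], [3.5, 98.1, 214.0, 326.0], [7.9, 97.3, 215.0, 324.0], [5.0, 93.3, 215.0, 325.0], [3.3, 95.5, 215.0, 326.0], [1.4, 96.2, 215.0, 327.0], [7.1, 92.0, 216.0, 324.0], [5.0, 91.6, 216.0, 325.0], [3.3, 93.3, 216.0, 326.0], [0.9, 91.8, 216.0, 327.0], [7.3, 91.2, 217.0, 324.0], [4.9, 89.6, 217.0, 325.0], [2.8, 89.4, 217.0, 326.0], [0.6, 89.0, 217.0, 327.0]]
```

The lean is 0.30, the foot is centred at about y -8 mm, the stud has sunk roughly 8 mm, and the gauge is gripped at 19 N. Handing in.

```bash
python3 -c "
from bench import ticket
print(ticket.hand_in())"
```

```text
the job is handed in; nothing more can be done
None
```

I handed the job in at about 16 s with the selector on the yellow dot (about 1.17 rad) and the gauge gripped on the stud at a lean of about 0.30 rad, pointer on the yellow mark; the hand-in returned no verdict, and I didn't re-measure the bystanders.

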